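Hang the bag triers under the lamp

ROBOT

A 7-joint arm with a two-finger parallel gripper is mounted at the origin on a cart in front of the work surface, level with it; the furniture and walls round the work are solid. World frame = base frame: x ahead of the robot, y to its left, z up, the work surface at z = 0. Lengths are in mm, angles in rad, forces in N, time in s.
With the tool pointing down it reaches from about 400 to 850 mm from the base axis. Payload 10.4 kg.
Tool frame: the origin (TCP) lies on the mounting face of the last link; the fingertips stand 173 mm ahead of it and the grasp point (between the pads) lies 155 mm ahead of it (robot.grip_point_offset is the distance from the TCP to the grasp point, in mm); z points along the fingers, y is the line along which they close (so a half turn about z gives the same grasp; the last joint's range is limited). The gripper opens to 85 mm and grips with 20 to 120 N. Pads are 22 mm wide; open, the fingers measure 114 mm over their backs; the gripper's body (76 mm by 85 mm) begins 54 mm behind the grasp point. The pads swing forward as they close: fully open they stand 13 mm farther back than shut.
Start: joints at [1.126, 0.332, -0.065, 1.46, 0.022, 1.35, -0.088], TCP at [255.891, -570.221, 404.738] pointing down, gripper open.
Joint ranges: [-2.6, 2.6], [-0.5, 2.12], [-1.47, 1.34], [0.16, 2.42], [-1.27, 4.41], [0.06, 2.06], [-2.6, 2.6]. Speed limits (rad/s): [2.22, 2.22, 2.79, 2.79, 3.14, 3.14, 3.14].

INTERFACE

Orientations are given as a unit quaternion [x, y, z, w].
In Python, from rig import robot, viewer, silhouettes gives the robot as it stands. The module is installed in compiled form; this text tells all that it offers. Calls block until the motion is done:
- robot.move_to(position, orientation): joint-space move of the TCP to a pose.
- robot.move_l(position, frame=None, rate=150, threshold=None): straight line of the TCP; frame=None keeps the orientation; rate is the mean speed in mm/s. With threshold (N) it stops when the force on the tool has changed by that much, and returns True; else False.
- robot.goto_joints(angles): joint-space move.
- robot.set_gripper(opening, grip_force=None): opening from 0.0 (shut) to 1.0 (fully open); grip_force is the grip in N (None keeps the last); returns when the fingers have stopped.
- robot.hold(seconds).
- robot.inverse_kinematics(position, orientation): joint angles nearest the present ones, or None.
- viewer.get_image(name): name is "scene" or "top"; returns (picture, depth): 420x560x3 uint8, red, green, blue; 420x560 float32, mm along the optical axis (not along the pixel's ray), 0 where there is no reading.
- viewer.camera_params(name): a dict with "mtx" (3x3 intrinsics, pixels), "k1" (the pictures are not rectified: a ray, as slopes to the right and down, at radius r is drawn at 1 + k1 r^2 times it, then the intrinsics apply), "R" (3x3) and "t" (3): a world point X has camera coordinates R X + t. Camera axes: x right, y down, z forward; pixel columns grow to the right and rows downward; lengths in mm; the calibration is good to about 2 mm. A picture is of the moment at which its call begins. camera_params takes no time and is no camera call.
A pose or a line that the arm cannot do raises robot.MotionError and nothing moves.
- robot.job_done(): hands the job in, once; it reports no verdict.
Trained networks look in the newest picture that a camera, given by its name, has taken for a name from the list of things; names that differ only in an ending like _2 or _b are one class to them, and where a whole thing is asked for, a point or a joint stands for the part that bears it (a point fixed in the world has none). Each returns a list of dicts, best first, with "score" (0 to 1); they miss things now and then, are a little off and sometimes report something else, mostly with a low value. They report only what shows in the picture. A call takes as long as a camera call.
- silhouettes(camera, thing): "mask" (420x560 bool, what is visible of it) and "position" ([column, row] in pixels, amid what is visible of it).
Readings, each from a call of its own:
- robot.read_time(): time.
- robot.read_q(): joint angles.
- robot.read_joint_vel(): joint speeds.
- robot.read_joint_efforts(): joint torques, N m.
- robot.read_tool_pos(): TCP position.
- robot.read_tcp_rot(): TCP orientation.
- robot.read_force(): force on the tool from outside, world axes, zero at the start.
- robot.read_ft_torque(): the same for the moment, N m.
- robot.read_grip_width(): opening from 0.0 (shut) to 1.0 (fully open).
Only numpy, scipy, OpenCV 4.12 (cv2) and the standard library are available. Lean on these libraries where they do the work, as an engineer would, in place of code of your own. Each camera call takes 0.05 s, during which the arm holds its last target. There are 200 camera calls.

TASK

Get the used bag triers sanitised: draw the carrier out to its loading station and hang every trier that lies on the worktop in the comb, trough down, one to a slot, with its square guard lying flat on the comb behind the lip. Then push the loaded carrier under the hood until it clicks into the lamp station, and throw the switch over to on. Do not knock over the espresso cup.

Things in the scene. Friction and masses are not known exactly. Their poses are not given: they have to be found in the camera images.
- trier_a: steel bag trier, 186 mm long, 0.45 kg; may be absent. Origin: centre of its ball knob (36 mm across); +x runs to the tip at x = 168 mm. Neck 12 mm thick; square guard 36 x 36 mm at x = 34 to 40; shank 10 mm thick to x = 84, then a trough 28 mm wide. Lying: axis level, 18 mm up, trough open to +z. Hanging: +x straight down. Balances 80 mm from the ball: in a light grip it swings down
- trier_b: steel bag trier, 186 mm long, 0.45 kg; may be absent. Origin: centre of its ball knob (36 mm across); +x runs to the tip at x = 168 mm. Neck 12 mm thick; square guard 36 x 36 mm at x = 34 to 40; shank 10 mm thick to x = 84, then a trough 28 mm wide. Lying: axis level, 18 mm up, trough open to +z. Hanging: +x straight down. Balances 80 mm from the ball: in a light grip it swings down
- trier_c: steel bag trier, 186 mm long, 0.45 kg; may be absent. Origin: centre of its ball knob (36 mm across); +x runs to the tip at x = 168 mm. Neck 12 mm thick; square guard 36 x 36 mm at x = 34 to 40; shank 10 mm thick to x = 84, then a trough 28 mm wide. Lying: axis level, 18 mm up, trough open to +z. Hanging: +x straight down. Balances 80 mm from the ball: in a light grip it swings down
- trier_d: steel bag trier, 186 mm long, 0.45 kg; may be absent. Origin: centre of its ball knob (36 mm across); +x runs to the tip at x = 168 mm. Neck 12 mm thick; square guard 36 x 36 mm at x = 34 to 40; shank 10 mm thick to x = 84, then a trough 28 mm wide. Lying: axis level, 18 mm up, trough open to +z. Hanging: +x straight down. Balances 80 mm from the ball: in a light grip it swings down
- station: lamp station, fixed: aluminium tray 140 x 690 mm, top 12 mm above the worktop, front edge 48 mm to the robot's side of the origin; rail along its back, white hood over the left end, switch box at the right end (under the carrier while that is at the loading station). Origin on the worktop below the slots; +y along the rail to the hood, +x away from the robot. The hood covers y = 43 to 285 mm, is 300 mm high and open to the right
- carrier (a joint): travel of the carrier along the rail in m: 0 = loading station (right), 0.32 = lamp station (left, under the hood). A spring plunger clicks into a notch at each (about 5 N to push through, draws it home over the last 5 mm); in between it slides against about 1 N. Stops 8 mm beyond each station
- slot_1 (a point): first (right-hand) slot of the carrier's comb: where a trier's axis hangs, on the comb's top (160 mm above the worktop, plate 6 mm thick). Slot 18 mm wide, 65 mm from the next, open towards the robot (station -x), closed 8 mm behind this point. A lip 5 mm high runs along the comb's front edge, 32 to 36 mm before this point, with a gap at each slot. A hung trier's ball centre is 40 mm above this point
- slot_2 (a point): second slot of the carrier's comb: where a trier's axis hangs, on the comb's top (160 mm above the worktop, plate 6 mm thick). Slot 18 mm wide, 65 mm from the next, open towards the robot (station -x), closed 8 mm behind this point. A lip 5 mm high runs along the comb's front edge, 32 to 36 mm before this point, with a gap at each slot. A hung trier's ball centre is 40 mm above this point
- slot_3 (a point): third slot of the carrier's comb: where a trier's axis hangs, on the comb's top (160 mm above the worktop, plate 6 mm thick). Slot 18 mm wide, 65 mm from the next, open towards the robot (station -x), closed 8 mm behind this point. A lip 5 mm high runs along the comb's front edge, 32 to 36 mm before this point, with a gap at each slot. A hung trier's ball centre is 40 mm above this point
- slot_4 (a point): fourth (left-hand) slot of the carrier's comb: where a trier's axis hangs, on the comb's top (160 mm above the worktop, plate 6 mm thick). Slot 18 mm wide, 65 mm from the next, open towards the robot (station -x), closed 8 mm behind this point. A lip 5 mm high runs along the comb's front edge, 32 to 36 mm before this point, with a gap at each slot. A hung trier's ball centre is 40 mm above this point
- handle (a point): middle of the carrier's push handle, an upright post 16 mm thick with a black cap 20 mm thick, standing 42 mm high on the comb, 105 mm to the right of the right slot; this point is 21 mm above the comb
- switch (a joint): lamp switch lever on the box at the tray's right end: 0 = off (leaning towards the robot), 1.0 = on (leaning away); stays where it is left
- espresso_cup: bystander: white espresso cup with coffee, 60 x 84 mm, 49 mm high, at the right; origin under its centre, +z up
- switch_tip (a point): tip of the switch lever, which is 50 mm long

How it is judged:
By the outcome, as a careful person would: the job done as asked, in the order asked, and still so for the second after the job is handed in, with the robot touching nothing.
Of trier_a, trier_b, trier_c, trier_d only 3 to 4 are there at a start; the rules pass over those that are not, and their reading is None.
At some moment in a run one of trier_a, trier_b, trier_c, trier_d may be knocked a few centimetres aside while the robot is not near it.
Once in a run the grip may slacken for a moment while it holds something.
It also fails if it takes over 210 s, if anything falls off the work surface, if the arm or the gripper's body presses on something with over 40 N, if the wrist force passes 120 N, or if a joint passes its speed limit or range.

## Working session

There is one attempt and no reset: what is moved stays moved. The work goes in short steps, each a Python script; the robot and the scene stay as the last script left them, time stands still between calls to the robot, and variables do not carry over. Pictures are saved under pics/ and viewed, on a budget of 14 in all, crops included, one or two more only if the job needs it, and the job is handed in when it is done.

```bash
ls; mkdir -p pics
cat > h.py <<'E'
import numpy as np, cv2
from rig import robot, viewer, silhouettes
def shot(name, fn=None):
    im,d=viewer.get_image(name)
    if fn: cv2.imwrite('pics/'+fn, im[:,:,::-1])
    return im,d
def unproj(name,u,v,d):
    """pixels+depth -> world points (N,3)"""
    c=viewer.camera_params(name); K=np.array(c['mtx']); k=c['k1']
    u,v,d=[np.atleast_1d(np.asarray(a,float)) for a in (u,v,d)]
    p=cv2.undistortPoints(np.stack([u,v],1)[:,None,:],K,np.array([k,0,0,0.]))[:,0]
    X=np.c_[p*d[:,None],d]
    return (X-np.array(c['t']))@np.array(c['R'])
def cloud(name,d):
    v,u=np.mgrid[:420,:560]
    P=unproj(name,u.ravel(),v.ravel(),d.ravel()).reshape(420,560,3)
    P[d<=0]=np.nan
    return P
def proj(name,X):
    c=viewer.camera_params(name)
    r,_=cv2.Rodrigues(np.array(c['R'])); 
    return cv2.projectPoints(np.asarray(X,float).reshape(-1,1,3),r,np.array(c['t'],float),np.array(c['mtx']),np.array([c['k1'],0,0,0.]))[0][:,0]
E
python3 - <<'E'
from h import *
for n in ('scene','top'):
    im,d=shot(n,n+'0.png'); c=viewer.camera_params(n); R=np.array(c['R']); print(n,c,-R.T@np.array(c['t']))
    for t in ('trier_a','station','carrier','handle','switch','espresso_cup'):
        P=cloud(n,d)
        for s in silhouettes(n,t)[:6]:
            m=s['mask']; q=P[m]; print(t,round(s['score'],2),s['position'],m.sum(),np.nanmedian(q,0).round(),np.nanmin(q,0).round(),np.nanmax(q,0).round())
print(robot.read_time(),robot.read_tcp_rot(),robot.read_tool_pos())
E
```

```text
pics
scene {'mtx': array([[462.79988671,   0.        , 274.99767953],
       [  0.        , 462.79988671, 213.66255066],
       [  0.        ,   0.        ,   1.        ]]), 'k1': -0.15903268416479582, 'R': array([[-0.75364705, -0.65710904, -0.01496127],
       [-0.26379449,  0.32324137, -0.90880553],
       [ 0.60202043, -0.6809719 , -0.41695165]]), 't': array([365.34675242, 292.75019751, 830.59972067])} [-147.46960619  711.05874915  617.83897104]
trier_a 0.65 [295.9, 316.0] 938 [343.  97.  16.] [263.  44.  -4.] [444. 117.  37.]
trier_a 0.63 [364.5, 253.5] 565 [ 379. -239.   15.] [ 282. -330.   -6.] [ 481. -203.   36.]
trier_a 0.56 [233.1, 353.2] 1177 [341. 274.  17.] [263. 238.  -3.] [440. 301.  38.]
station 0.76 [150.8, 240.0] 26402 [651. 221.  99.] [ 561. -842. -384.] [2294.  396.  303.]
station 0.49 [233.5, 355.0] 1139 [339. 275.  17.] [263. 235.  -3.] [440. 301.  38.]
station 0.48 [297.9, 316.6] 919 [342.  96.  16.] [263.  44.  -4.] [450. 117.  37.]
station 0.26 [201.9, 230.6] 6320 [661.  73. 100.] [ 578. -760. -150.] [1227.  236.  203.]
carrier 0.73 [202.1, 233.5] 6211 [661.  
[... 1189 characters left out ...]
30.  -2. 159.] [ 577. -155.    6.] [710. 183. 209.]
trier_a 0.6 [333.6, 276.4] 403 [ 350. -241.   19.] [ 279. -279.   -5.] [ 452. -211.   48.]
station 0.87 [198.4, 182.2] 13256 [623. 152. 160.] [ 561. -307.   -9.] [823. 477. 308.]
carrier 0.56 [257.7, 179.1] 2942 [630.  -0. 159.] [ 577. -155.    6.] [710. 183. 209.]
handle 0.69 [252.1, 183.3] 3015 [630.   1. 159.] [ 577. -168.   -7.] [724. 183. 209.]
switch 0.61 [341.0, 200.9] 58 [ 576. -258.  106.] [ 565. -271.   70.] [ 596. -249.  112.]
espresso_cup 0.63 [396.5, 225.2] 373 [ 509. -442.   23.] [ 473. -484.   -5.] [ 538. -393.   56.]
0.7 [9.77841858e-01 2.09344924e-01 2.89212615e-05 4.31569722e-05] [ 255.88429785 -570.21904929  404.73439842]
```

View pics/scene0.png

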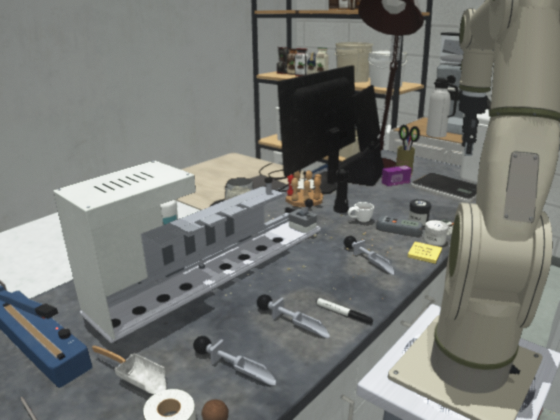

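View pics/top0.png

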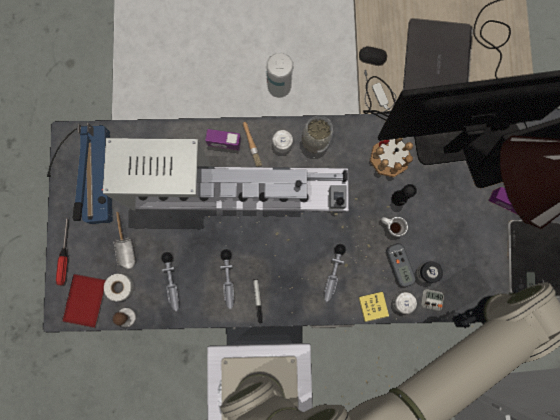

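```bash
cat > meas.py <<'E'
from h import *
def ortho(n,d,im,zr,x0=540,x1=740,y0=-320,y1=420,s=1.0):
    P=cloud(n,d); m=(P[...,2]>zr[0])&(P[...,2]<zr[1]); return P,m
im,d=shot('top'); P=cloud('top',d)
box=(P[...,0]>520)&(P[...,0]<760)&(P[...,1]>-330)&(P[...,1]<420)
for lo,hi,nm in ((8,17,'tray'),(295,308,'hood'),(155,166,'comb'),(196,210,'handle'),(60,118,'switch')):
    m=box&(P[...,2]>lo)&(P[...,2]<hi)
    mm=m.astype(np.uint8)
    n,l,st,_=cv2.connectedComponentsWithStats(mm)
    for i in range(1,n):
        if st[i,4]<15: continue
        q=P[l==i]; r=cv2.minAreaRect(q[:,:2].astype(np.float32))
        print(nm,st[i,4],'rect',np.round(r[0],1),np.round(r[1],1),round(r[2],2),'z',np.median(q[:,2]).round(1),q.min(0).round(),q.max(0).round())
c=cv2.resize(im[140:230,95:365,::-1],None,fx=2.9,fy=2.9,interpolation=cv2.INTER_CUBIC); cv2.imwrite('pics/crop1.png',c)
for x,y in ((640,-250),(640,330)): print(proj('top',[x,y,12]))
E
python3 meas.py
```

```text
tray 28 rect [744.9  -5.2] [30.5 20.5] 14.24 z 13.9 [732. -18.   9.] [758.   7.  17.]
tray 38 rect [710.4   4. ] [21.6 55.5] 22.75 z 11.7 [705. -21.   8.] [729.  34.  17.]
tray 24 rect [709.7 101.7] [51.5  5. ] 88.11 z 10.8 [707.  76.   8.] [713. 127.  16.]
tray 20 rect [706.3 -37.2] [38.8  4.9] 88.84 z 12.5 [704. -57.   8.] [709. -18.  16.]
tray 186 rect [ 693.2 -207.8] [187.   18.5] 87.57 z 11.6 [ 682. -301.    8.] [ 706. -114.   17.]
tray 2390 rect [622.2  43.4] [684.2 103.7] 88.19 z 12.1 [ 562. -300.    8.] [667. 386.  17.]
tray 46 rect [ 589.1 -277.8] [38.6 56. ] 87.65 z 11.8 [ 561. -298.    8.] [ 616. -258.   17.]
hood 4888 rect [648.  264.7] [246.3 150.9] 87.75 z 299.4 [569. 141. 295.] [727. 389. 308.]
comb 2521 rect [625.    5.2] [319.3  86.4] 87.73 z 159.5 [ 576. -155.  155.] [671. 164. 166.]
handle 35 rect [ 612.6 -130.7] [17.7 16.8] 30.08 z 201.0 [ 604. -139.  196.] [ 622. -123.  209.]
switch 97 rect [ 754.6 -199.9] [51.  10.5] 89.89 z 87.0 [ 749. -225.   61.] [ 760. -174.  115.]
switch 56 rect [714.4 158.4] [38.2  3.9] 89.86 z 85.8 [712. 139.  60.] [716. 177. 118.]
switch 122 rect [ 588.  -261.5] [37.2 45.6] 87.38 z 71.9 [ 565. -281.   60.] [ 611. -242.  117.]
switch 65 rect [594.3 385.2] [ 5.6 34.7] 84.33 z 91.7 [577. 382.  62.] [611. 390. 115.]
[[332.73977455 186.02190137]]
[[151.98193917 190.41270703]]
```

View pics/crop1.png

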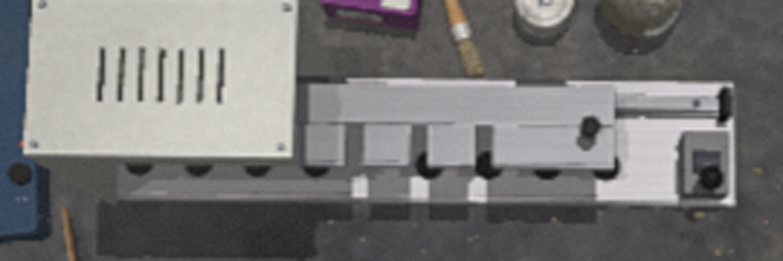

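```bash
cat >> h.py <<'E'
YAW=-0.039; G=robot.grip_point_offset
E=np.array([np.cos(np.pi/2+YAW),np.sin(np.pi/2+YAW)])  # station +y in world
def down(psi): return [np.cos(psi/2),np.sin(psi/2),0,0]
def go(p,psi=YAW): robot.move_to([p[0],p[1],p[2]+G],down(psi))
def lin(p,psi=None,rate=150,threshold=None):
    return robot.move_l([p[0],p[1],p[2]+G],None if psi is None else down(psi),rate=rate,threshold=threshold)
def handle():
    im,d=shot('top'); P=cloud('top',d)
    m=(P[...,0]>590)&(P[...,0]<640)&(P[...,1]>-330)&(P[...,1]<160)&(P[...,2]>190)&(P[...,2]<212)&(im.max(2)<90)
    v,u=np.nonzero(m)
    if len(u)<8: return None
    A=unproj('top',u.mean(),v.mean(),1000)[0]; c=viewer.camera_params('top'); C=-np.array(c['R']).T@np.array(c['t'])
    return C+(A-C)*(C[2]-202)/(C[2]-A[2]), len(u)
def balls(thing='trier_a',zb=18,pr=True):
    """dark ball knobs: position of ball centre and heading of +x axis on worktop"""
    im,d=shot('top'); P=cloud('top',d); out=[]
    c=viewer.camera_params('top'); C=-np.array(c['R']).T@np.array(c['t'])
    def ray(u,v,z):
        A=unproj('top',u,v,1000)[0]; return C+(A-C)*(C[2]-z)/(C[2]-A[2])
    for s in silhouettes('top',thing):
        m=cv2.dilate(s['mask'].astype(np.uint8),np.ones((3,3)))>0
        if m.sum()>1200 or m.sum()<100: continue
        dk=m&(im.max(2)<60)&(P[...,2]>12)
        n,l,st,ce=cv2.connectedComponentsWithStats(dk.astype(np.uint8),connectivity=8)
        if n<2: continue
        i=1+np.argmax(st[1:,4]); b=ray(ce[i][0],ce[i][1],zb)
        far=m&(np.hypot(P[...,0]-b[0],P[...,1]-b[1])>30)
        v,u=np.nonzero(far&(P[...,2]>5)); t=ray(u.mean(),v.mean(),14)
        out.append((b,np.arctan2(*(t-b)[1::-1]),s['score'],st[i,4],np.hypot(*(t-b)[:2])))
        if pr: print('ball',b.round(1),'head',round(out[-1][1],3),'score',round(s['score'],2),'npx',st[i,4],'L',out[-1][4].round(), 'topz',np.nanmax(P[l==i][:,2]).round())
    return out
E
python3 - <<'E'
from h import *
balls(); h,n=handle(); print(h,n)
robot.set_gripper(0.7,40)
go([h[0],h[1],300]); lin([h[0],h[1],188],rate=120)
robot.set_gripper(0.0,60); print('w',robot.read_grip_width())
t=np.r_[h[:2]-E*120,188]; f=lin(t,rate=80); print(f,robot.read_force())
t=np.r_[h[:2]-E*127,188]; lin(t,rate=20); print(robot.read_force())
robot.set_gripper(0.7); print(robot.read_force()); lin([t[0],t[1],320]); go([t[0]-200,t[1]-120,320])
h2,n=handle(); print(h2,n,(h-h2)[:2]@E, robot.read_time()); shot('top','top2.png'); balls()
E
```

```text
ball [428.9  94.5  18. ] head -3.088 score 0.97 npx 100 L 93.0 topz 44.0
ball [425.3 279.3  18. ] head -3.01 score 0.76 npx 96 L 97.0 topz 40.0
ball [ 437.4 -263.4   18. ] head 2.871 score 0.75 npx 95 L 94.0 topz 40.0
[ 611.98156067 -128.88317142  202.        ] 34
w 0.20797903175638138
False [-1.79593698  8.67053575  6.55748895]
[ 0.71454305 -1.59431951  4.81147692]
[ 0.21762994 -0.25059984  0.32640626]
[ 607.2824385  -256.49673367  202.        ] 33 127.69974374725376 9.5167
ball [ 437.3 -263.6   18. ] head 2.862 score 0.87 npx 96 L 94.0 topz 40.0
ball [429.1  94.6  18. ] head -3.084 score 0.78 npx 99 L 94.0 topz 41.0
ball [425.5 279.4  18. ] head -3.009 score 0.77 npx 96 L 93.0 topz 42.0
```

View pics/top2.png

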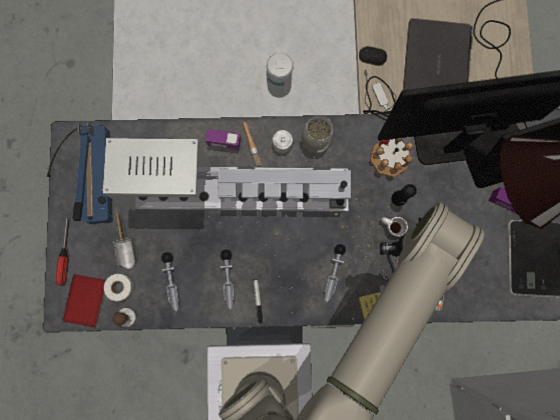

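Run:
```python
from h import *
im,d=shot('top'); h,n=handle(); print(h)
P=cloud('top',d); Z=P[...,2].astype(np.float32); Z[~np.isfinite(Z)]=0
N=np.array([E[1],-E[0]])  # station +x
s=np.arange(40,340,0.5)
for off in (-28,-22,-16,-10,-4,2):
    X=np.c_[h[:2]+s[:,None]*E+off*N, np.full(len(s),160)]
    p=proj('top',X).astype(np.float32)
    z=cv2.remap(Z,p[:,0].reshape(1,-1),p[:,1].reshape(1,-1),cv2.INTER_LINEAR)[0]
    lo=z<110; e=np.flatnonzero(np.diff(lo.astype(int)))
    print(off,s[e])
q=P[(abs(Z-160)<4)&(P[...,1]>-290)&(P[...,1]<80)&(P[...,0]<680)&(P[...,0]>560)]
a=(q[:,:2]-h[:2])@np.c_[N,E]; print('comb x',np.percentile(a[:,0],[0,1,99,100]),'y',np.percentile(a[:,1],[0,1,99,100]))
print(cv2.minAreaRect(q[:,:2].astype(np.float32)))
```

```text
[ 607.2824385  -256.49673367  202.        ]
-28 [ 95.  113.  158.5 177.  222.5 241.  257.5 261.  289.  307.5]
-22 [ 95.  113.5 158.5 177.  222.5 241.  289.  307.5]
-16 [ 95.  113.  158.5 177.  222.5 241.  289.5 308. ]
-10 [ 95.  113.5 144.5 148.  159.  177.  222.5 241.  289.5 308. ]
-4 [ 95.  113.5 159.  177.5 222.5 241.  289.5 308. ]
2 [ 95.  113.5 159.  177.5 223.  241.5 287.  308. ]
comb x [-35.54756757 -34.34514273  49.39235653  50.79220361] y [-26.84898595 -22.39833582 334.05632589 337.03936881]
((620.9803466796875, -101.81837463378906), (363.86053466796875, 86.29432678222656), 87.78561401367188)
```

```bash
cat >> h.py <<'E'
N=np.array([E[1],-E[0]])
H0=np.array([607.28,-256.50])
def slot(k): return H0+E*(200.6+65*(k-2.5))
def pick(b,head,force=25):
    psi=(head+np.pi/2)%np.pi-np.pi/2
    robot.set_gripper(0.75,force)
    go([b[0],b[1],120],psi); lin([b[0],b[1],22],rate=80)
    robot.set_gripper(0.0,force); w=robot.read_grip_width(); print('grip w',w)
    lin([b[0],b[1],260],rate=120); robot.hold(0.8)
    print('w',robot.read_grip_width(),'F',np.round(robot.read_force(),2),'M',np.round(robot.read_ft_torque(),3),'t',robot.read_time())
    return psi
E
python3 - <<'E'
from h import *
B=balls(); b,a=max(B,key=lambda r:r[0][1])[:2]
pick(b,a)
shot('scene','hang1.png')
E
```

```text
ball [425.3 279.4  18. ] head -3.009 score 0.81 npx 96 L 92.0 topz 40.0
ball [428.8  94.5  18. ] head -3.082 score 0.8 npx 101 L 94.0 topz 42.0
ball [ 437.3 -263.6   18. ] head 2.863 score 0.6 npx 96 L 90.0 topz 43.0
grip w 0.4051146970057947
w 0.40540312926124833 F [ 0.16  0.31 -3.92] M [-0.061  0.009 -0.041] t 17.2
```

View pics/hang1.png

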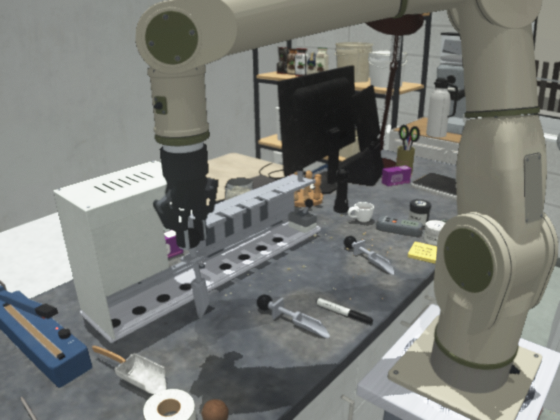

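```bash
cat >> h.py <<'E'
def hang(k,dz=4):
    s=slot(k); f=s-100*N
    lin([f[0],f[1],260],psi=YAW,rate=130); robot.hold(0.5)
    print('w',robot.read_grip_width())
    lin([f[0],f[1],212+dz],rate=100); robot.hold(0.7)
    F0=robot.read_force()
    g=s-1*N
    if lin([g[0],g[1],212+dz],rate=60,threshold=8): print('BUMP',robot.read_tool_pos(),robot.read_force()); return False
    robot.hold(0.3)
    r=lin([g[0],g[1],200+dz-3],rate=15,threshold=3)
    print('touch',r,np.round(robot.read_tool_pos()[2]-G,1),np.round(robot.read_force(),1),'from',np.round(F0,1),'w',robot.read_grip_width())
    robot.set_gripper(0.54); robot.hold(0.2); lin([g[0],g[1],290],rate=120)
    print('after F',np.round(robot.read_force(),1),robot.read_time()); return True
def hung(k):
    im,d=shot('top'); P=cloud('top',d); s=slot(k)
    m=(np.hypot(P[...,0]-s[0],P[...,1]-s[1])<30)&(P[...,2]>185)&(P[...,2]<235)&(im.max(2)<90)
    v,u=np.nonzero(m)
    if len(u)<5: print('no ball',k); return
    c=viewer.camera_params('top'); C=-np.array(c['R']).T@np.array(c['t']); A=unproj('top',u.mean(),v.mean(),1000)[0]
    b=C+(A-C)*(C[2]-200)/(C[2]-A[2]); print('hung',k,'err N,E',((b[:2]-s)@np.c_[N,E]).round(1),'npx',len(u),'ztop',np.nanpercentile(P[m][:,2],90).round())
E
python3 - <<'E'
from h import *
if hang(4):
    p=slot(4)-150*N; go([p[0],p[1]-60,290]); hung(4); shot('scene','hung4.png')
E
```

```text
w 0.4002853086511027
touch True 209.5 [-2.7 -0.9  4.9] from [ 0.4 -0.4 -4.7] w 0.40311815444178273
after F [ 0.1  1.  -0.6] 25.1
hung 4 err N,E [-3.7 -1.6] npx 118 ztop 217.0
```

View pics/hung4.png

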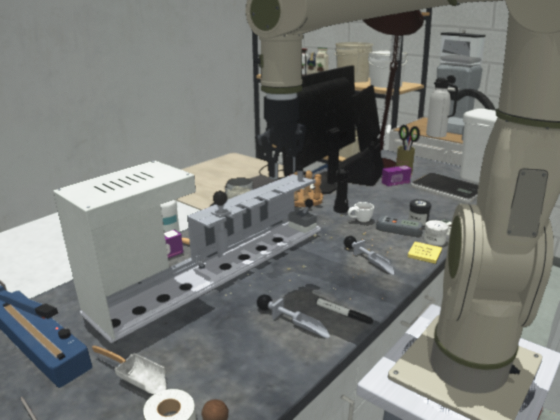

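Run:
```python
import cv2
i=cv2.imread('pics/hung4.png')[180:300,170:330]; cv2.imwrite('pics/c4.png',cv2.resize(i,None,fx=5,fy=5,interpolation=cv2.INTER_CUBIC))
```

```text
(no output)
```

View pics/c4.png

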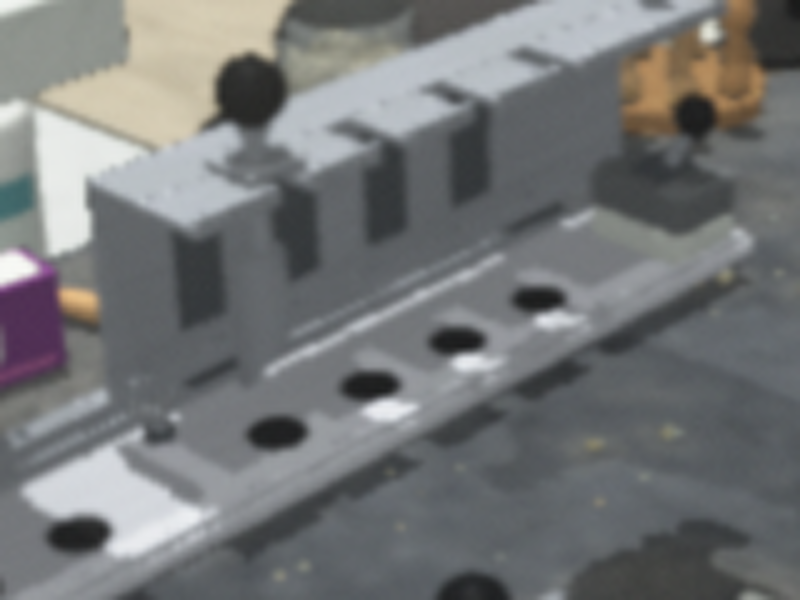

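Run:
```python
from h import *
B=[r for r in balls() if r[0][0]<540]; b,a=max(B,key=lambda r:r[0][1])[:2]
p=pick(b,a); w=robot.read_grip_width()
if w>0.3 and hang(3):
    p=slot(3)-150*N; go([p[0],p[1]+60,290]); hung(3); hung(4)
shot('scene','hung3.png'); balls()
```

```text
ball [428.5  97.2  18. ] head -3.041 score 0.9 npx 83 L 95.0 topz 41.0
ball [ 437.3 -263.6   18. ] head 2.866 score 0.78 npx 96 L 97.0 topz 41.0
grip w 0.40048408197863733
w 0.3988145300242593 F [ 0.94 -0.64 -4.23] M [-0.028  0.045  0.007] t 31.8417
w 0.4011134031712536
touch True 209.4 [-3.7 -3.4  5.6] from [ 1.6  0.3 -4.4] w 0.399766221667908
after F [ 0.4 -0.   0.2] 38.875
hung 3 err N,E [-3.6 -2.2] npx 115 ztop 218.0
hung 4 err N,E [ 1.  -4.9] npx 81 ztop 219.0
ball [ 437.3 -263.6   18. ] head 2.868 score 0.93 npx 96 L 94.0 topz 39.0
ball [650.1 -21.6  18. ] head -2.675 score 0.47 npx 110 L 7.0 topz 222.0
ball [658.8  49.2  18. ] head -1.917 score 0.44 npx 68 L 5.0 topz 633.0
```

View pics/hung3.png

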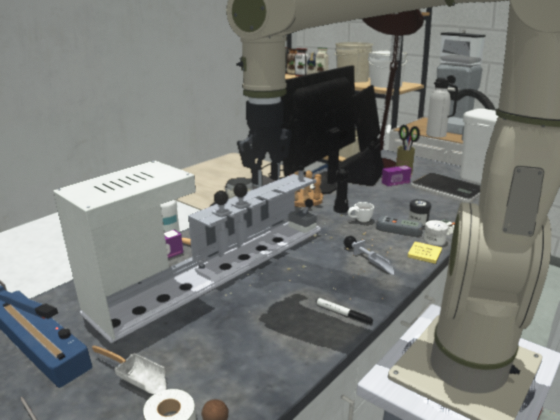

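Run:
```python
from h import *
B=[r for r in balls() if r[0][0]<540]; b,a=B[0][:2]
p=pick(b,a); w=robot.read_grip_width()
if w>0.3 and hang(1):
    p=slot(1)-180*N; go([p[0]-40,p[1]-150,320]); [hung(k) for k in (1,3,4)]
print(handle())
shot('scene','hung1.png')
i=cv2.imread('pics/hung1.png')[160:310,170:370]; cv2.imwrite('pics/c1.png',cv2.resize(i,None,fx=4,fy=4,interpolation=cv2.INTER_CUBIC))
```

```text
ball [ 437.4 -263.7   18. ] head 2.864 score 0.68 npx 97 L 95.0 topz 39.0
ball [650.  -21.5  18. ] head -2.751 score 0.67 npx 112 L 8.0 topz 225.0
grip w 0.4039651143820574
w 0.40078868651036087 F [ 0.21 -0.28 -4.48] M [ 0.012  0.006 -0.048] t 46.225
w 0.4008796579229378
touch True 209.5 [-1.6  0.   5.4] from [-0.2  0.3 -5. ] w 0.3989149826787595
after F [ 0.9 -0.2 -0.5] 53.1667
hung 1 err N,E [-3.7 -0. ] npx 118 ztop 217.0
hung 3 err N,E [-4.2 -2.3] npx 115 ztop 217.0
hung 4 err N,E [-3.7 -4.6] npx 118 ztop 217.0
(array([607.84107452, -81.04607668, 202.        ]), 210)
```

View pics/c1.png

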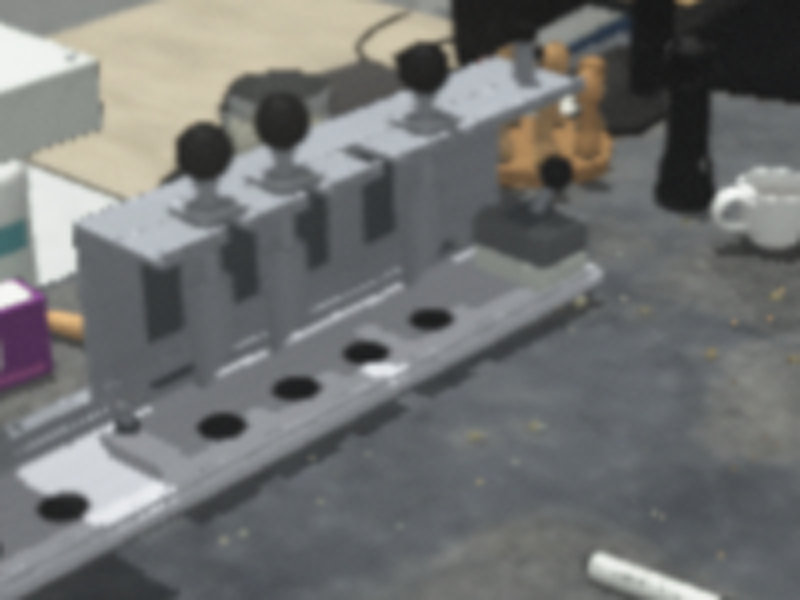

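Run:
```python
from h import *
import h as hh
def hd(c):
    im,d=shot('top'); P=cloud('top',d)
    m=(np.hypot(P[...,0]-c[0],P[...,1]-c[1])<22)&(P[...,2]>190)&(P[...,2]<212)&(im.max(2)<90)
    v,u=np.nonzero(m); A=unproj('top',u.mean(),v.mean(),1000)[0]; cp=viewer.camera_params('top'); C=-np.array(cp['R']).T@np.array(cp['t'])
    return (C+(A-C)*(C[2]-202)/(C[2]-A[2]))[:2],len(u)
h,n=hd(H0); print(h,n)
robot.set_gripper(0.6,60)
go([h[0],h[1],300]); lin([h[0],h[1],188],rate=120)
robot.set_gripper(0.0,60); print('w',robot.read_grip_width(),robot.read_force())
def at(s,z=188): q=h+E*s; return [q[0],q[1],z]
lin(at(15),rate=25); print(robot.read_force())
for s,r in ((300,90),(312,30)):
    print(s,lin(at(s),rate=r),robot.read_force())
for s in (315,317,319,320,321):
    lin(at(s),rate=10); print(s,np.round(robot.read_force()@np.r_[E,0],1),np.round(robot.read_tool_pos()[:2]-h,1)@E)
robot.set_gripper(0.55); print(robot.read_force()); lin(at(320,320)); go([430,-250,320])
h2,n=hd(h+E*320); print(h2,n,(h2-h)@np.c_[N,E],robot.read_time())
shot('scene','lamp.png')
i=cv2.imread('pics/lamp.png')[130:340,50:350]; cv2.imwrite('pics/clamp.png',cv2.resize(i,None,fx=2.6,fy=2.6,interpolation=cv2.INTER_CUBIC))
im,d=shot('top'); P=cloud('top',d)
m=(abs(P[...,0]-588)<35)&(abs(P[...,1]+261)<35)&(P[...,2]>55)&(P[...,2]<130)
for z in range(55,130,10):
    k=m&(P[...,2]>z)&(P[...,2]<=z+10)
    if k.sum(): print(z,k.sum(),P[k].mean(0).round(1),P[k].min(0).round(),P[k].max(0).round())
```

```text
[ 607.21132216 -259.31188008] 33
w 0.2115875693676856 [-0.18998307  1.48797583  5.269619  ]
[-2.48353394  0.95672551  6.12460948]
300 False [-5.12852118  0.64988273  8.20415451]
312 False [-8.49422669 -6.75594002 11.33977517]
315 3.9 316.3197197665728
317 4.1 318.62186984969145
319 1.5 320.0247042960606
320 -0.5 320.4282991460411
321 -2.8 320.93181795566056
[-0.25226114  0.65811129 -0.28684708]
[618.78402403  58.35145183] 35 [ -0.82182766 317.87300054] 66.5
55 139 [ 596.7 -260.5   59.1] [ 566. -285.   55.] [ 623. -237.   65.]
65 27 [ 601.6 -259.8   68.1] [ 594. -274.   65.] [ 610. -246.   74.]
85 2 [ 583.1 -249.5   92.9] [ 580. -251.   92.] [ 586. -248.   94.]
95 21 [ 575.4 -259.1  102.1] [ 565. -271.   97.] [ 588. -246.  105.]
105 35 [ 575.9 -258.6  108.8] [ 565. -270.  106.] [ 586. -249.  115.]
```

View pics/clamp.png

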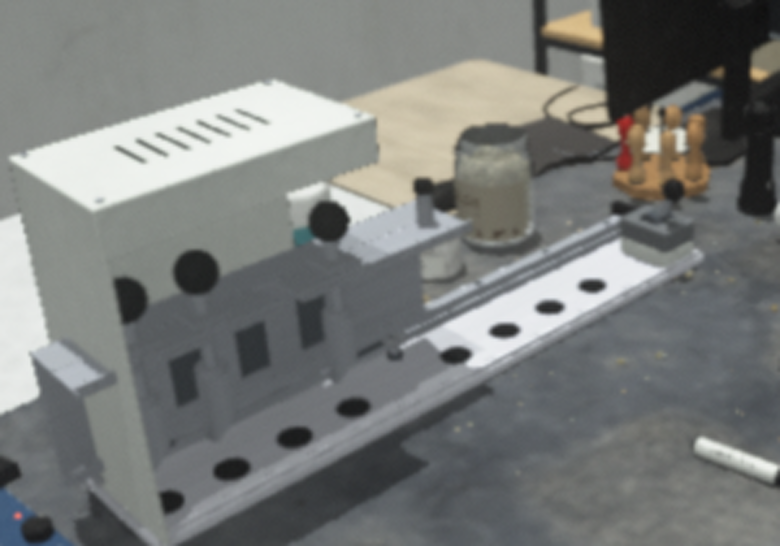

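```bash
cat > sw.py <<'E'
from h import *
def sw():
    im,d=shot('top'); P=cloud('top',d)
    m=(abs(P[...,0]-597)<50)&(abs(P[...,1]+261)<35)&(P[...,2]>90)&(P[...,2]<135); print('lever',m.sum(),P[m].mean(0).round(1))
E
python3 - <<'E'
from sw import *
t=np.array([576,-259.]); 
def at(o,z): q=t+N*o; return [q[0],q[1],z]
robot.set_gripper(0.0,40)
go(at(-50,200)); lin(at(-50,104),rate=100); print(robot.read_force())
for o in (-20,0,10,20,26,32,36):
    r=lin(at(o,104),rate=40,threshold=30); print(o,r,np.round(robot.read_force(),1),np.round(robot.read_tool_pos()[0],1))
    if r: break
lin(at(-50,104),rate=80); lin(at(-50,250)); go([420,-330,320]); sw()
shot('scene','sw.png'); print(robot.read_time(), [(round(s['score'],2),np.round(s['position'])) for s in silhouettes('scene','espresso_cup')[:1]])
i=cv2.imread('pics/sw.png')[130:340,50:400]; cv2.imwrite('pics/csw.png',cv2.resize(i,None,fx=2.28,fy=2.28,interpolation=cv2.INTER_CUBIC))
E
```

```text
[-0.11060681 -1.07526436 -0.56991764]
-20 False [-1.1 -0.1  0.5] 556.0
0 False [ 0.  -0.2 -0.5] 576.2
10 False [-0.2 -0.   0.2] 586.3
20 False [-0.  -0.8  0.1] 596.3
26 False [ 0.2 -0.7  0.7] 602.2
32 True [-5.9  1.   4.8] 604.8
lever 60 [ 623.4 -260.3  105.1]
74.7333 [(0.54, array([366., 210.]))]
```

View pics/csw.png

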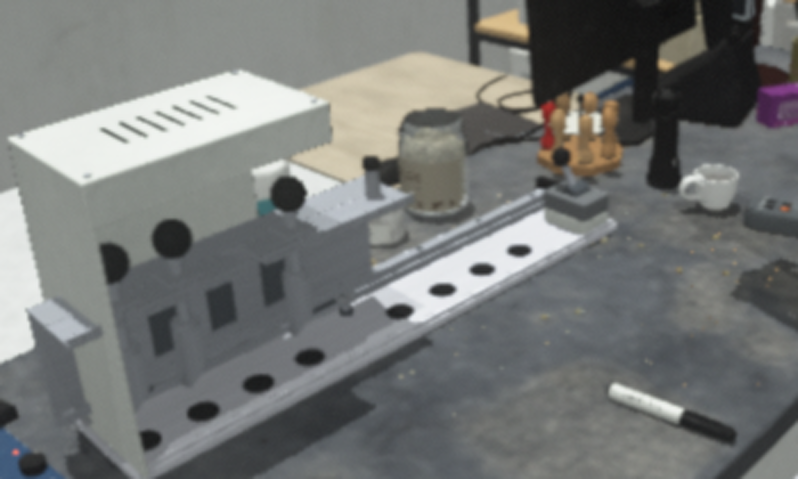

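```bash
python3 -c "
from h import *
robot.hold(0.5); robot.job_done(); print(robot.read_time())"
```

```text
the job is handed in; nothing more can be done
the job is handed in; nothing more can be done
```

The job is handed in after about 75 s of robot time; no verdict is reported. Three triers were on the worktop; the top pictures showed no fourth.

- **Loading:** I drew the carrier about 127 mm out to the loading station. I gripped each trier by its ball so it swung down, then hung them in slots 4, 3 and 1. The pictures showed all three upright with their guards flat on the comb.
- **Lamp station:** I pushed the carrier about 320 mm under the hood. The force on the handle rose, then reversed as the plunger drew it home, so it clicked in.
- **Switch:** I pushed the lever over until it met its stop. The tip moved from x ≈ 576 to 623 mm, so it now leans away from the robot.
- **Last picture:** All three triers hang under the hood, the cup is standing, and the gripper was clear of everything.

Two checks did not agree exactly:
- **Carrier travel:** The handle read 2.8 mm further right after loading than just after drawing out. The camera then put the push at 318 mm, against 320 mm from the arm and the force. I put part of this down to camera angle and relied on the force.
- **Trier in slot 4:** It read about 3 mm to the side of where it was first set down, which is still within the slot's play.

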